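# Refit the wheel of the blood tube rotator on its drive shaft

## Robot

A 6-joint arm with a two-finger parallel gripper is mounted at the origin on the work surface. World frame = base frame: x ahead of the robot, y to its left, z up, the work surface at z = 0. Lengths are in m, angles in degrees, forces in N, time in s.
With the tool pointing down it reaches from about 0.3 to 0.75 m from the base axis. Payload 8.5 kg.
Tool frame: the origin (TCP) lies midway between the tips of the shut fingers; the grasp point (between the pads) lies 19 mm behind it; z points along the fingers, y is the line along which they close (so a half turn about z gives the same grasp; the last joint's range is limited). The gripper opens to 85 mm and grips with 20 to 120 N. Pads are 22 mm wide; open, the fingers measure 114 mm over their backs; the gripper's body (76 mm by 85 mm) begins 54 mm behind the grasp point. The pads swing forward as they close: fully open they stand 13 mm farther back than shut.
Start: joints at [-83.268, 21.807, 74.336, -0, 83.858, -12.336], TCP at [0.18, -0.52, 0.231] pointing down, gripper open.
Joint ranges: [-178.18, 178.18], [-50.72, 133.34], [12.68, 142.11], [-81.47, 261.47], [9.98, 163.14], [-165.26, 165.26]. Speed limits (degrees/s): [136.94, 136.94, 180, 180, 180, 180].

## Interface

Orientations are given as a 3x3 rotation matrix whose columns are the frame's x, y, z axes.
In Python, from rig import env gives the robot as it stands.
- The arm moves only by the tool servo_tool, never from a script. Its argument "deltas" is a list of rows, each a list of 7 numbers: the shift along the tool's x, y, z normalised to -1 to 1, where 1 is 12 cm, then the turn, a rotation vector about the tool's x, y, z normalised to -1 to 1, where 1 is 60 degrees, then the closure, from 0 (fully open) to 1 (shut). In form: [[dx, dy, dz, ax, ay, az, claw], ...]. A call has exactly 5 rows; each row shifts and turns the commanded pose from where the row before left it, along the tool's axes as they then stand; what a row does not reach is not made up. A row lasts 1/10 s, in which the tool goes at most 50 mm and 8.59 degrees, less where a joint would pass 70% of its speed; a pose out of reach is approached as far as the arm can. A call with a number of a shift or a turn outside -1 to 1 is refused whole. A call with a gripper value outside its range is refused whole. The fingers move at their own pace and stop on an object; "newtons" is the grip in N (left out, the last holds). Time passes only in rows, so rows that do not move let the fingers close, or fill a call up. It gives the time, the measured TCP pose, the force, the opening and the grip force at its end, in the units of the state.
- env.state(): the state, without advancing time (a new reading comes with each control period).
- env.capture(name): name is "scene" or "top" or "wrist"; returns a dict with "img" (400x640x3 uint8, red, green, blue), "camera_matrix" (3x3 intrinsics, pixels), "xyz" and "attitude" of the camera in the world. Camera axes: x right, y down, z forward; pixel columns grow to the right and rows downward; lengths in m; the calibration is good to about 2 mm. A picture is of the moment at which its call begins. There is no depth.
- env.close_job(): hands the job in; it is judged then, once.
The state is a dict: "time_s": time; "q": joint angles; "dq": joint speeds; "joint_efforts": joint torques, N m; "tool_pos": TCP position; "tcp_rot": TCP orientation; "ft_force": force on the tool from outside, world axes, zero at the start; "torque": the same for the moment, N m; "grip_width": finger opening in m; "gripper_force": force on a finger pad.
Only numpy, scipy, OpenCV 4.12 (cv2) and the standard library are available. Lean on these libraries where they do the work, as an engineer would, in place of code of your own. Each camera call takes 0.05 s, during which the arm holds its last target. There are 200 camera calls.

## Task

The tube wheel of the blood rotator has worked loose and crept out along its drive spindle. Slide it back fully home against the shoulder, turn it until its thumbscrew faces the flat of the spindle, and only then tighten the thumbscrew down on the flat, finger-tight by feel (about 0.2 N m): do not overtighten it, never tighten it on the round of the spindle, and leave the other things on the desk where they are.

Things in the scene. Friction and masses are not known exactly. Their poses are not given: they have to be found in the camera images.
- rotator: Blood tube rotator, fixed to the desk: white motor housing (130 x 150 mm, top 160 mm above the desk) on a dark base plate 14 mm high, with a level spindle 105 mm above the desk. Origin on the desk straight below the spindle axis and below the thumbscrew's place when the wheel is home; x along the spindle towards its free end, z up. Housing front at x = -127 mm, free end of the spindle at x = +55 mm.
- shoulder (a point): Where the steel shoulder (diameter 25 mm) meets the thinner spindle, on the spindle axis: the wheel is home when its disc's back rests on it, that is when the origin of wheel is at x = 0 of rotator. Axes as rotator.
- spindle: Bright steel drive spindle, diameter 16 mm, with one flat along its whole length, 1.5 mm deep and 9 mm wide (6.5 mm from the axis), to be seen on the bare end in front of the hub. Its gearbox holds it still. Origin at the centre of its free end face; x along the spindle out of that end, z square out of the flat. The flat faces up but leans 5 to 22 degrees to the rotator's +y side.
- flat (a point): Point on the middle of the flat, 4 mm from the spindle's free end; axes as spindle. With the screw's tip pressed on the flat, driving the screw takes 0.12 N m plus 0.00095 N m per newton of tip force (0.2 N m at 84 N). While the screw is held still, the thread's friction can leave the torque up to 0.12 N m either side of the tip's share: compare readings taken the same way.
- wheel: Tube wheel, one piece that slides and turns on the spindle: white disc with a blue hub (diameter 38 mm) in front of it, about 0.45 kg, balanced. Origin on the spindle axis at the thumbscrew; x along the spindle to its free end, z along the thumbscrew towards its head. Hub from x = -52 to +18 mm. At first it stands 10 to 22 mm out from home and leans 33 to 44 degrees to the rotator's -y side.
- disc (a point): Centre of the disc's front face. The disc is 140 mm in diameter and 8 mm thick; four tubes stick through it parallel to the spindle, caps reaching 22 mm in front of it, none within 60 degrees of the thumbscrew. The wheel slides with about 2.5 N of drag (at most 30 mm out from home), turns with about 0.06 N m, and stays where it is left. Axes as wheel.
- thumbscrew: Black knurled thumbscrew in the hub: round head 28 mm in diameter, 22 mm high, so it can be taken at any angle about its axis. Origin at the middle of the head, about 52 mm from the spindle axis at first (head's underside 22 mm clear of the hub); z along the screw, out of the hub; x and y turn with it. Right-hand quick thread, 6 mm a turn: clockwise seen from outside drives it in.
- screw_hole (a point): Where the screw enters the hub: on the hub's surface, 19 mm from the spindle axis; axes as wheel. The screw's soft nylon tip (7 mm wide) is hidden inside and worn by an unknown amount: it meets the flat only after 1.8 to 6.2 mm of feed. The nylon-locked thread turns at 0.12 N m and stays where it is left; from there the soft tip adds 33 N of tip force (0.03 N m) per rad of turning.
- rack_red: White foam rack (102 x 174 mm, 28 mm high) full of red-capped tubes, top 88 mm; a bystander. Origin on the desk under its middle.
- rack_mixed: White foam rack (102 x 156 mm, 28 mm high) with red, purple and blue capped tubes, top 88 mm; a bystander. Origin on the desk under its middle.
- mouse: Black computer mouse, 62 mm wide, 34 mm high; a bystander. Origin under its middle.
- barcode_scanner: Hand barcode scanner lying down, 165 mm long, 42 mm high; a bystander. Origin under its middle.
- marker: Blue and white marker pen, 130 mm long, 12 mm thick, lying beside the rotator; a bystander. Origin under its middle.
- spare_collar: Aluminium shaft collar 39 mm across and 16 mm high with a small thumbscrew of its own, lying beside the rotator: a spare for another machine, a bystander. Origin under its middle.
- label_roll: Roll of paper labels lying flat, 64 mm in diameter, 30 mm high; a bystander. Origin under its middle.

How it is judged:
By the outcome, as a careful person would: the job done as asked, in the order asked, and still so for the second after the job is handed in, with the robot touching nothing.
It also fails if it takes over 72 s, if anything falls off the work surface, if the arm or the gripper's body presses on something with over 40 N, if the wrist force passes 120 N, or if a joint passes its speed limit or range.

## Working session

There is one attempt and no reset: what is moved stays moved. The work goes in short steps, Python scripts to look and compute and a tool call to move; the robot and the scene stay as the last step left them, time stands still between calls to the robot, and variables do not carry over. Pictures are saved under pics/ and viewed, at most 10 in all, crops included, and the job is handed in when it is done.

Besides the shell and the picture viewer there is one more tool, called as a command line: name --pt "numbers of a row" for each row, then --argument value for the rest. servo_tool: Moves the arm, as the interface text tells. Scaled input: -1 to 1 covers 12 cm each way for a shift and 60 degrees each way for a turn. Its arguments: {"type":"object","properties":{"deltas":{"type":"array"},"newtons":{"type":"number"}},"required":["deltas"]}

```bash
mkdir -p pics; ls; python3 - <<'E'
from rig import env
import cv2,pickle
d={}
for n in("scene","top"):
    c=env.capture(n);d[n]=c;cv2.imwrite(f"pics/{n}0.png",c["img"][:,:,::-1]);print(n,c["camera_matrix"].round(1).tolist(),c["xyz"],c["attitude"])
pickle.dump(d,open("cap0.pkl","wb"))
print(env.state())
E
```

```text
pics
scene [[449.3, 0.0, 319.8], [0.0, 449.3, 199.1], [0.0, 0.0, 1.0]] [ 0.89453929 -0.55288339  1.21393505] [[ 0.81402833  0.50163056 -0.29278775]
 [ 0.58065871 -0.69076746  0.43090113]
 [ 0.01390492 -0.52077548 -0.85358043]]
top [[493.4, 0.0, 319.9], [0.0, 493.4, 194.3], [0.0, 0.0, 1.0]] [ 0.23726835 -0.01184754  1.95623667] [[-1.22386747e-02 -9.87539700e-01  1.56893457e-01]
 [-9.99922693e-01  1.24316819e-02  2.48900482e-04]
 [-2.19624865e-03 -1.56878281e-01 -9.87615503e-01]]
{'time_s': 0.1, 'q': array([-8.32679240e+01,  2.18391738e+01,  7.43780839e+01,  4.39321324e-04,
        8.38584791e+01, -1.23360806e+01]), 'dq': array([-0.07980964, -0.13518496, -0.05877765, -0.09944557,  0.0018309 ,
        0.02507282]), 'joint_efforts': array([ 2.54636805e-03, -4.49223912e+01, -2.31658763e+01, -2.28805739e-04,
        3.68325229e-03, -1.58211031e-05]), 'tool_pos': array([ 0.17964774, -0.51956696,  0.23076806]), 'tcp_rot': array([[ 9.45130916e-01,  3.26691797e-01, -1.47385684e-04],
       [ 3.26691702e-01, -9.45130047e-01,  1.31363458e-03],
       [ 2.89855002e-04, -1.28970633e-03, -9.99999126e-01]]), 'ft_force': array([-0.10044847, -0.16436666,  0.11532253]), 'torque': array([-0.03082052,  0.00211165,  0.03635691]), 'gripper_force': 0.0, 'grip_width': 0.0853460925555927}
```

View pics/scene0.png

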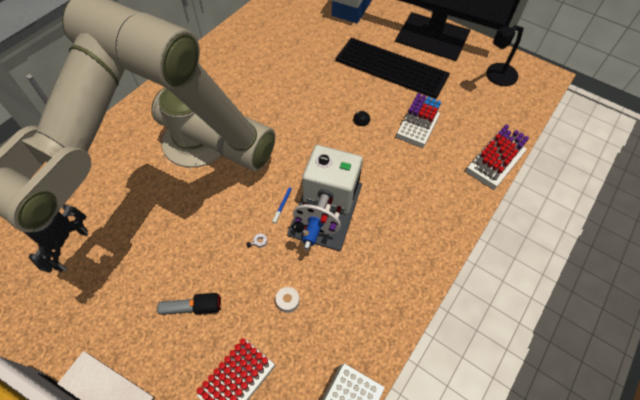

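View pics/top0.png

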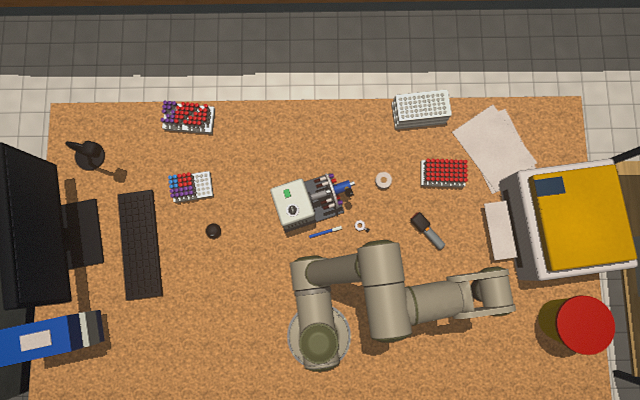

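The scene shows the rotator housing at about (335,175) with the blue hub at (315,230). In the top view the housing is at (295,205) and the spindle points right towards (352,183). I'll zoom in on both.

```bash
python3 - <<'E'
import pickle,cv2,numpy as np
d=pickle.load(open("cap0.pkl","rb"))
a=cv2.resize(d["scene"]["img"][140:260,270:375,::-1],None,fx=5,fy=5,interpolation=cv2.INTER_CUBIC)[:600]
cv2.imwrite("pics/s1.png",a)
b=cv2.resize(d["top"]["img"][160:245,260:370,::-1],None,fx=7,fy=7,interpolation=cv2.INTER_CUBIC)
cv2.imwrite("pics/t1.png",b)
E
```

```text
(no output)
```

View pics/s1.png

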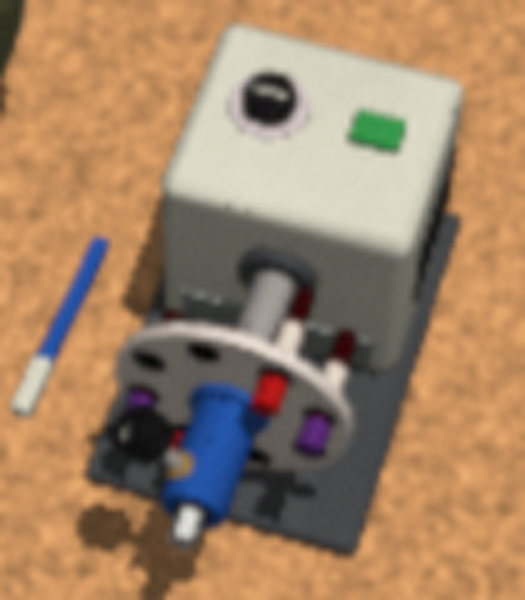

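View pics/t1.png

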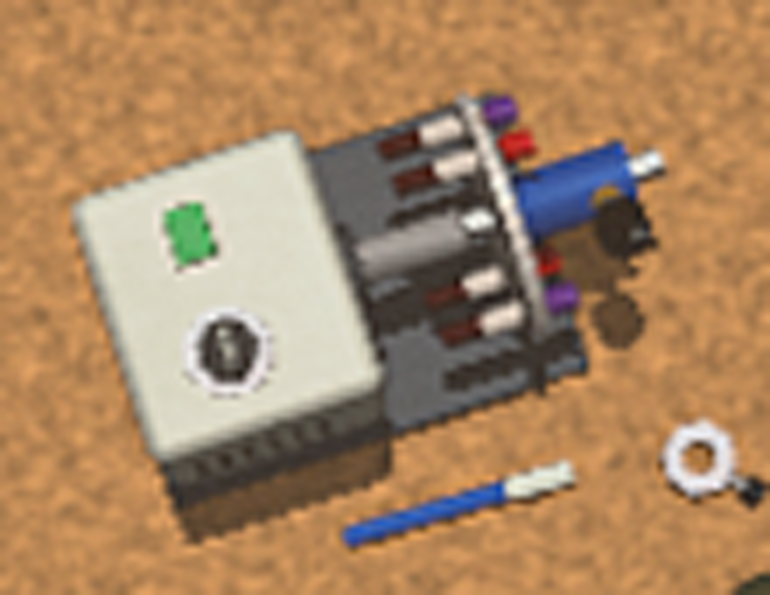

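The crops give these pixels:
- Housing top corners in the scene crop: (232,27), (460,88), (408,250), (168,185).
- Housing top corners in the top crop: (78,208), (290,133), (380,375), (158,450).
- Spindle tip: (186,535) in the scene crop, (660,160) in the top crop.
- Thumbscrew head: (140,433) in the scene crop, (620,222) in the top crop.

I'll fit the rotator pose to these.

```bash
cat > h.py <<'E'
import numpy as np,cv2
from scipy.spatial.transform import Rotation as R
from scipy.optimize import least_squares
def proj(c,P):
    p=(np.atleast_2d(P)-c["xyz"])@np.array(c["attitude"]); K=c["camera_matrix"]
    return np.c_[K[0,0]*p[:,0]/p[:,2]+K[0,2],K[1,1]*p[:,1]/p[:,2]+K[1,2]]
def rot2w(v,P):  # rotator pose v=(x,y,yaw)
    return np.atleast_2d(P)@R.from_euler('z',v[2]).as_matrix().T+[v[0],v[1],0]
def wp(s,th,P): # wheel frame -> rotator; th = lean to -y in rad
    return np.atleast_2d(P)@R.from_euler('x',th).as_matrix().T+[s,0,.105]
E
cat > fit.py <<'E'
from h import *
import pickle
d=pickle.load(open("cap0.pkl","rb"))
f=lambda u,k,o:(np.array(u)+.5)/k-.5+o
S=f([(232,27),(460,88),(408,250),(168,185),(186,535)],5,[270,140]);T=f([(158,450),(78,208),(290,133),(380,375),(662,160)],7,[260,160])
sc=f([[140,433]],5,[270,140]);tc=f([[620,222]],7,[260,160])
P=np.array([(-.257,-.075,.16),(-.257,.075,.16),(-.127,.075,.16),(-.127,-.075,.16),(.055,0,.105)])
g=lambda v:np.r_[(proj(d["scene"],rot2w(v,P))-S).ravel(),(proj(d["top"],rot2w(v,P))-T).ravel()]
r=least_squares(g,[.4,-.05,-1.25],loss='soft_l1');v=r.x;print(v,np.degrees(v[2]),g(v).reshape(-1,2).round(1).tolist())
W=lambda u:rot2w(v,wp(u[0],u[1],[0,0,.052]))
g2=lambda u:np.r_[(proj(d["scene"],W(u))-sc).ravel(),(proj(d["top"],W(u))-tc).ravel()]
r=least_squares(g2,[.015,.6]);print(r.x[0],np.degrees(r.x[1]),g2(r.x),W(r.x));np.save("rot.npy",v)
E
python3 fit.py
```

```text
[ 0.55856034 -0.08926266 -1.25237453] -71.75577473174627 [[-1.0, -2.5], [2.2, -2.3], [1.1, 1.0], [-2.1, 0.3], [-0.3, 1.7], [-1.0, 2.2], [-2.3, -1.5], [0.8, -2.0], [1.0, 1.5], [-0.3, -0.1]]
0.018133904431951665 41.256882368186595 [0.87925293 0.48101356 0.13217591 0.92482167] [[ 0.53167058 -0.1172203   0.14409155]]
```

```bash
python3 - <<'E'
from h import *
from rig import env
c=env.capture("wrist");s=env.state();A=s["tcp_rot"]
print(c["camera_matrix"],A.T@(c["xyz"]-s["tool_pos"]),A.T@c["attitude"])
v=np.load("rot.npy");print(rot2w(v,[[0,0,0],[.055,0,.105]]),R.from_euler('z',v[2]).as_matrix())
E
```

```text
[[311.11514757   0.         315.91697648]
 [  0.         311.11514757 200.28623055]
 [  0.           0.           1.        ]] [ 0.07063941  0.0002358  -0.14165939] [[ 3.78277805e-04 -9.61252180e-01 -2.75670278e-01]
 [ 9.99999926e-01  3.82797414e-04  3.74103725e-05]
 [ 6.95650677e-05 -2.75670272e-01  9.61252254e-01]]
[[ 0.55856034 -0.08926266  0.        ]
 [ 0.57577909 -0.14149785  0.105     ]] [[ 0.31306809  0.94973068  0.        ]
 [-0.94973068  0.31306809 -0.        ]
 [-0.          0.          1.        ]]
```

```bash
cat >> h.py <<'E'
def rows(s,wps,claw,n=None,dec=3,vmax=.04,wmax=8.3):
    """s: state; wps: list of (pos,rot); prints blocks of 5 delta rows"""
    p,A=np.array(s["tool_pos"]),np.array(s["tcp_rot"]);out=[]
    for P,B in wps:
        for k in range(200):
            rv=R.from_matrix(A.T@B).as_rotvec();dp=P-p
            if k==0: N=n or max(1,int(np.ceil(max(np.degrees(np.linalg.norm(rv))/wmax,np.linalg.norm(dp)/vmax))))
            if k==N: break
            f=1/(N-k); d=np.round(A.T@dp*f/.12,dec); w=np.round(np.degrees(rv)*f/60,dec)
            out.append([*d,*w,claw]); p=p+A@d*.12; A=A@R.from_rotvec(np.radians(w*60)).as_matrix()
    while len(out)%5: out.append([0]*6+[claw])
    for i in range(0,len(out),5): print("["+",".join("["+",".join(f"{x:g}" for x in r)+"]" for r in out[i:i+5])+"]")
def frame(v): return R.from_euler('z',v[2]).as_matrix()
E
python3 - <<'E'
from h import *
from rig import env
s=env.state();v=np.load("rot.npy");F=frame(v)
a=np.radians(55);tx=np.array([0,-1,0.]);tz=np.array([-np.sin(a),0,-np.cos(a)])
B=F@np.c_[tx,np.cross(tz,tx),tz]
end=rot2w(v,[.055,0,.105])[0]
C=np.array([[0,-.961252,-.27567],[1,0,0],[0,-.27567,.961252]])
off=np.array([.0706,0,-.1417])+C@[0,-.005,.125]
P=end-B@off;print(P,end)
M=R.from_euler('z',np.radians(108)).as_matrix()@np.diag([1,-1,-1])
rows(s,[(np.array([.42,-.42,.25]),M),(P+[0.02,-0.05,.08],B),(P,B)],0.8)
E
```

```text
[ 0.60949683 -0.11299053  0.09343375] [ 0.57577909 -0.14149785  0.105     ]
[[0.197,-0.012,-0.014,-0,-0,-0.135,0.8],[0.196,0.016,-0.014,-0,-0,-0.135,0.8],[0.192,0.044,-0.015,-0,-0,-0.135,0.8],[0.184,0.07,-0.014,-0,-0,-0.135,0.8],[0.173,0.095,-0.015,-0,-0,-0.135,0.8]]
[[0.157,0.119,-0.014,-0,-0,-0.135,0.8],[0.139,0.14,-0.015,-0,-0,-0.134,0.8],[0.118,0.158,-0.014,-0,-0,-0.135,0.8],[0.095,0.173,-0.015,-0,-0,-0.134,0.8],[0.07,0.184,-0.014,0,-0.001,-0.135,0.8]]
[[0.043,0.193,-0.015,-0,-0,-0.134,0.8],[0.115,0.179,0.049,-0.055,0.055,-0.106,0.8],[0.092,0.187,0.066,-0.055,0.055,-0.106,0.8],[0.066,0.191,0.081,-0.055,0.055,-0.106,0.8],[0.04,0.192,0.095,-0.055,0.055,-0.106,0.8]]
[[0.013,0.189,0.108,-0.055,0.055,-0.106,0.8],[-0.014,0.183,0.118,-0.055,0.055,-0.106,0.8],[-0.041,0.172,0.127,-0.055,0.055,-0.106,0.8],[-0.067,0.159,0.133,-0.055,0.055,-0.106,0.8],[-0.092,0.142,0.138,-0.055,0.055,-0.106,0.8]]
[[-0.114,0.123,0.139,-0.055,0.055,-0.106,0.8],[-0.135,0.101,0.139,-0.055,0.056,-0.105,0.8],[-0.153,0.077,0.135,-0.055,0.055,-0.106,0.8],[-0.167,0.052,0.13,-0.055,0.056,-0.105,0.8],[0.009,-0.096,0.25,0,-0,-0,0.8]]
[[0.009,-0.097,0.25,0,-0,-0,0.8],[0.009,-0.096,0.249,0,-0,-0,0.8],[0,0,0,0,0,0,0.8],[0,0,0,0,0,0,0.8],[0,0,0,0,0,0,0.8]]
```

servo_tool --pt "0.197 -0.012 -0.014 0 0 -0.135 0.8" --pt "0.196 0.016 -0.014 0 0 -0.135 0.8" --pt "0.192 0.044 -0.015 0 0 -0.135 0.8" --pt "0.184 0.07 -0.014 0 0 -0.135 0.8" --pt "0.173 0.095 -0.015 0 0 -0.135 0.8"

```text
time_s: 0.65
tool_pos: [0.2897, -0.474, 0.2398]
tcp_rot: [[0.502, 0.865, -0.0], [0.865, -0.502, 0.001], [0.0, -0.0, -1.0]]
ft_force: [0.9, -0.0, -0.6]
grip_width: 0.017
gripper_force: 0.0
```

servo_tool --pt "0.157 0.119 -0.014 0 0 -0.135 0.8" --pt "0.139 0.14 -0.015 0 0 -0.134 0.8" --pt "0.118 0.158 -0.014 0 0 -0.135 0.8" --pt "0.095 0.173 -0.015 0 0 -0.134 0.8" --pt "0.07 0.184 -0.014 0 -0.001 -0.135 0.8"

```text
time_s: 1.15
tool_pos: [0.399, -0.4287, 0.2484]
tcp_rot: [[-0.178, 0.984, -0.0], [0.984, 0.178, -0.0], [-0.0, -0.0, -1.0]]
ft_force: [-0.4, 0.4, -0.5]
grip_width: 0.0169
gripper_force: 0.0
```

servo_tool --pt "0.043 0.193 -0.015 0 0 -0.134 0.8" --pt "0.115 0.179 0.049 -0.055 0.055 -0.106 0.8" --pt "0.092 0.187 0.066 -0.055 0.055 -0.106 0.8" --pt "0.066 0.191 0.081 -0.055 0.055 -0.106 0.8" --pt "0.04 0.192 0.095 -0.055 0.055 -0.106 0.8"

```text
time_s: 1.65
tool_pos: [0.485, -0.3403, 0.2266]
tcp_rot: [[-0.7, 0.709, 0.078], [0.693, 0.65, 0.31], [0.169, 0.271, -0.948]]
ft_force: [-0.1, 0.5, 0.3]
grip_width: 0.0171
gripper_force: 0.0
```

servo_tool --pt "0.013 0.189 0.108 -0.055 0.055 -0.106 0.8" --pt "-0.014 0.183 0.118 -0.055 0.055 -0.106 0.8" --pt "-0.041 0.172 0.127 -0.055 0.055 -0.106 0.8" --pt "-0.067 0.159 0.133 -0.055 0.055 -0.106 0.8" --pt "-0.092 0.142 0.138 -0.055 0.055 -0.106 0.8"

```text
time_s: 2.15
tool_pos: [0.5655, -0.2418, 0.1968]
tcp_rot: [[-0.975, 0.219, -0.034], [0.146, 0.749, 0.646], [0.167, 0.625, -0.763]]
ft_force: [0.3, -0.3, -1.0]
grip_width: 0.0171
gripper_force: 0.0
```

servo_tool --pt "-0.114 0.123 0.139 -0.055 0.055 -0.106 0.8" --pt "-0.135 0.101 0.139 -0.055 0.056 -0.105 0.8" --pt "-0.153 0.077 0.135 -0.055 0.055 -0.106 0.8" --pt "-0.167 0.052 0.13 -0.055 0.056 -0.105 0.8" --pt "0.009 -0.096 0.25 0 0 0 0.8"

```text
time_s: 2.65
tool_pos: [0.6253, -0.1455, 0.1456]
tcp_rot: [[-0.948, -0.185, -0.258], [-0.318, 0.545, 0.776], [-0.003, 0.818, -0.575]]
ft_force: [-0.6, -0.7, -1.1]
grip_width: 0.0172
gripper_force: 0.0
```

servo_tool --pt "0.009 -0.097 0.25 0 0 0 0.8" --pt "0.009 -0.096 0.249 0 0 0 0.8" --pt "0 0 0 0 0 0 0.8" --pt "0 0 0 0 0 0 0.8" --pt "0 0 0 0 0 0 0.8"

```text
time_s: 3.15
tool_pos: [0.6103, -0.1145, 0.0949]
tcp_rot: [[-0.95, -0.181, -0.255], [-0.312, 0.547, 0.777], [-0.001, 0.817, -0.576]]
ft_force: [0.2, 0.4, 0.7]
grip_width: 0.0171
gripper_force: 0.0
```

```bash
python3 - <<'E'
from h import *
from rig import env
import pickle
c=env.capture("wrist");s=env.state();print(s["time_s"],s["q"].round(1),s["tool_pos"],s["torque"].round(3),s["ft_force"].round(2))
pickle.dump(c,open("w1.pkl","wb"))
v=np.load("rot.npy");print(proj(c,rot2w(v,[.055,0,.105])),c["xyz"])
cv2.imwrite("pics/w1.png",c["img"][:,:,::-1])
E
```

```text
3.2 [ -34.    53.7   53.9   33.9  116.1 -139.5] [ 0.61024956 -0.11452096  0.09486089] [-0.366 -0.091  0.027] [-0.5  -0.74 -0.06]
[[317.33793523 182.50040356]] [ 0.58089975 -0.24713822  0.17616646]
```

View pics/w1.png

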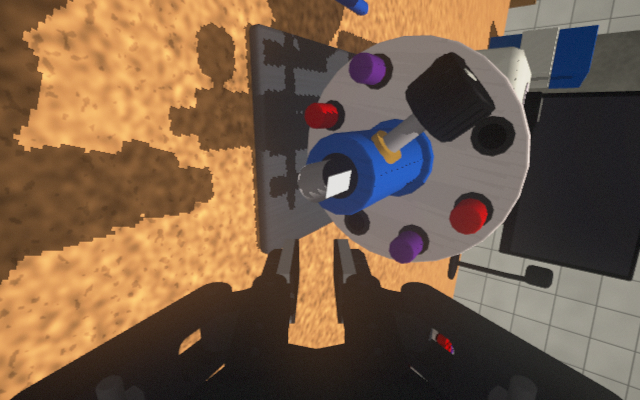

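The wrist view shows the spindle end at about (312,182) with the bright flat at (328-352, 170-198). The thumbscrew head is at (450,97), the orange screw collar at (385,142), and the disc is centred near (425,150). I'll zoom in on the flat.

```bash
python3 - <<'E'
from h import *
import pickle
c=pickle.load(open("w1.pkl","rb"))
a=cv2.resize(c["img"][145:215,285:365,::-1],None,fx=8,fy=8,interpolation=cv2.INTER_CUBIC)
b=cv2.resize(c["img"][40:180,370:500,::-1],None,fx=4,fy=4,interpolation=cv2.INTER_CUBIC)
cv2.imwrite("pics/w1a.png",a)
E
```

```text
(no output)
```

View pics/w1a.png

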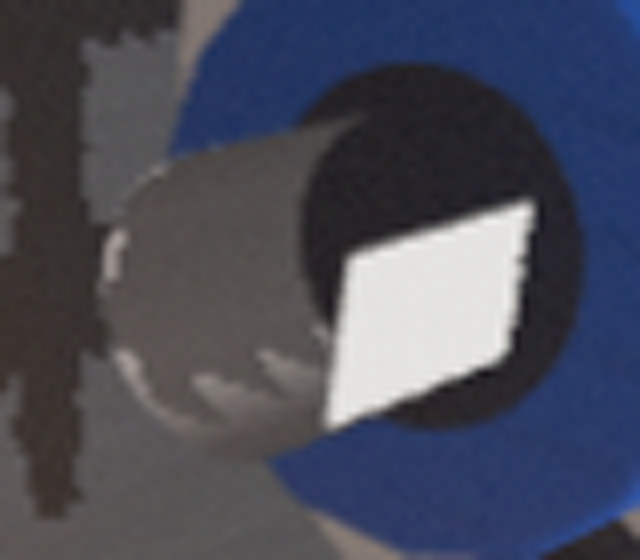

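```bash
python3 - <<'E'
from h import *
import pickle
c=pickle.load(open("w1.pkl","rb"));v=np.load("rot.npy")
t=np.radians(np.arange(0,360,45))
k=lambda P:(((proj(c,rot2w(v,P))-[285,145]+.5)*8-.5).round().astype(int).tolist())
for x in(.055,.036):
  print(x,k([x,0,.105]),k(np.c_[0*t+x,-.008*np.sin(t),.105+.008*np.cos(t)]))
for ph in(5,13,22):
  p=np.radians(ph);n=np.array([0,np.sin(p),np.cos(p)]);e=np.array([0,np.cos(p),-np.sin(p)])
  print(ph,[k(np.array([x,0,.105])+.0065*n+q*.00466*e)[0] for x in(.055,.036) for q in(-1,1)])
E
```

```text
0.055 [[262, 304]] [[395, 324], [357, 206], [263, 148], [173, 183], [138, 284], [175, 394], [262, 454], [354, 427]]
0.036 [[453, 243]] [[577, 260], [543, 154], [456, 104], [371, 136], [336, 228], [368, 327], [450, 379], [537, 353]]
5 [[377, 240], [361, 420], [562, 185], [543, 347]]
13 [[385, 262], [348, 433], [569, 204], [531, 358]]
22 [[392, 286], [331, 444], [575, 226], [515, 369]]
```

```bash
cat > fit2.py <<'E'
from h import *
import pickle
c=pickle.load(open("w1.pkl","rb"));v=np.load("rot.npy")
g=cv2.cvtColor(c["img"],cv2.COLOR_RGB2GRAY)[145:215,285:365]
g8=cv2.resize(g,None,fx=8,fy=8,interpolation=cv2.INTER_CUBIC)
n,l,st,ce=cv2.connectedComponentsWithStats((g8>155).astype(np.uint8))
i=l[315,430];m=(l==i).astype(np.uint8)
ct=max(cv2.findContours(m,0,1)[0],key=cv2.contourArea)[:,0].astype(float)
# line fits to the 4 sides from rough corners
q=np.array([(350,250),(533,200),(508,352),(328,428)],float);L=[]
for a,b in zip(q,np.roll(q,-1,0)):
    d=(b-a)/np.linalg.norm(b-a);u=(ct-a)@d;w=(ct-a)@[-d[1],d[0]];s=ct[(u>25)&(u<np.linalg.norm(b-a)-25)&(abs(w)<15)]
    x=cv2.fitLine(s.astype(np.float32),2,0,.01,.01).ravel();L.append(np.cross([x[2],x[3],1],[x[2]+x[0],x[3]+x[1],1]))
Q=np.array([(lambda p:p[:2]/p[2])(np.cross(L[k-1],L[k])) for k in range(4)]);print(Q.round(1).tolist())
Q=(Q+.5)/8-.5+[285,145]
def cor(u):
    p=u[0];nn=np.array([0,np.sin(p),np.cos(p)]);e=np.array([0,np.cos(p),-np.sin(p)])
    return rot2w(v,[np.array([x,u[2],.105+u[3]])+.0065*nn+k*.00466*e for x,k in((.055+u[4],-1),(u[1]+.018,-1),(u[1]+.018,1),(.055+u[4],1))])
f=lambda u:np.r_[(proj(c,cor(u))-Q).ravel(),(u[4])*200]
r=least_squares(f,[.15,.018,0,0,0],x_scale=[.1,.01,.001,.001,.001]);u=r.x
print("flat lean",np.degrees(u[0]),"s",u[1],"dy,dz,dx",u[2:],f(u).round(2))
for th in(33,38,41,44):
  print(th,[proj(c,rot2w(v,wp(u[1],np.radians(th),[0,0,h])+[0,u[2],u[3]]))[0].round(1).tolist() for h in(.019,.041,.052,.063)])
E
python3 fit2.py
python3 - <<'E'
import pickle,cv2
c=pickle.load(open("w1.pkl","rb"))
cv2.imwrite("pics/w1b.png",cv2.resize(c["img"][40:170,370:510,::-1],None,fx=4.5,fy=4.5,interpolation=cv2.INTER_CUBIC))
E
```

```text
[[349.8, 255.9], [528.9, 202.6], [506.7, 354.7], [323.7, 429.3]]
flat lean 8.253030415291171 s 0.017158402481057853 dy,dz,dx [ 0.00085365 -0.00260052 -0.00111152] [-0.16  0.02  0.23 -0.24 -0.2   0.28  0.12 -0.05 -0.22]
33 [[386.4, 152.0], [428.7, 127.2], [453.3, 112.7], [480.6, 96.7]]
38 [[384.7, 149.0], [424.5, 120.1], [447.5, 103.3], [473.1, 84.7]]
41 [[383.5, 147.3], [421.7, 116.1], [443.7, 98.0], [468.1, 78.0]]
44 [[382.3, 145.6], [418.6, 112.2], [439.6, 93.0], [462.8, 71.7]]
```

View pics/w1b.png

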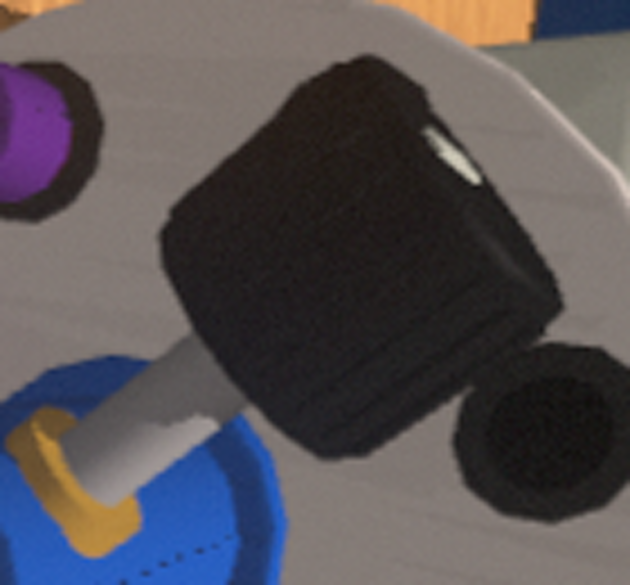

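The zoomed wrist view shows the head silhouette centred at full-image (450,98) and the shank entering the hub at (391,145). That gives a wheel lean of about 40° and about 16 mm out from home. The flat leans about 8° to +y. I'll plan the approach with the fingers closing tangentially.

```bash
cat >> h.py <<'E'
def gpose(v,x,lean,r,spin,dy=0.,dz=0.):
    """TCP pose on screw axis; lean deg to -y, spin deg about tool z from tx=-x_rot (0: fingers close tangentially)"""
    l=np.radians(lean);tz=np.array([0,np.sin(l),-np.cos(l)]);tx=np.array([-1.,0,0])
    G=np.c_[tx,np.cross(tz,tx),tz]@R.from_euler('z',spin,degrees=True).as_matrix()
    return rot2w(v,np.array([x,dy,.105+dz])-r*tz)[0],frame(v)@G
E
python3 - <<'E'
from h import *
from rig import env
s=env.state();v=np.load("rot.npy");F=frame(v);B=s["tcp_rot"];p=s["tool_pos"]
rows(s,[(p+F@[.05,0,.15],B),gpose(v,.0165,40,.125,0),gpose(v,.0165,40,.032,0)],0.4)
E
```

```text
[[-0,0.195,-0.265,0,0,0,0.4],[-0.001,0.195,-0.265,0,0,0,0.4],[-0,0.196,-0.265,0,0,0,0.4],[-0.001,0.195,-0.266,0,0,0,0.4],[0.092,0.005,0.065,0.018,-0.101,0.093,0.4]]
[[0.099,-0.003,0.055,0.018,-0.1,0.092,0.4],[0.103,-0.012,0.044,0.018,-0.1,0.093,0.4],[0.105,-0.022,0.034,0.018,-0.101,0.093,0.4],[0.106,-0.031,0.023,0.017,-0.1,0.092,0.4],[0.104,-0.041,0.012,0.018,-0.101,0.093,0.4]]
[[0.101,-0.051,0.002,0.017,-0.1,0.092,0.4],[0.095,-0.06,-0.007,0.018,-0.101,0.093,0.4],[0.087,-0.07,-0.015,0.018,-0.1,0.092,0.4],[0.078,-0.078,-0.022,0.017,-0.1,0.093,0.4],[0.068,-0.085,-0.029,0.017,-0.101,0.092,0.4]]
[[0,-0,0.258,0,0,0,0.4],[0,-0,0.259,0,0,0,0.4],[0,-0.001,0.258,0,0,0,0.4],[0,0,0,0,0,0,0.4],[0,0,0,0,0,0,0.4]]
```

servo_tool --pt "0 0.195 -0.265 0 0 0 0.4" --pt "-0.001 0.195 -0.265 0 0 0 0.4" --pt "0 0.196 -0.265 0 0 0 0.4" --pt "-0.001 0.195 -0.266 0 0 0 0.4" --pt "0.092 0.005 0.065 0.018 -0.101 0.093 0.4"

```text
time_s: 3.7
tool_pos: [0.617, -0.1615, 0.2458]
tcp_rot: [[-0.985, -0.102, -0.142], [-0.175, 0.594, 0.785], [0.004, 0.798, -0.603]]
ft_force: [1.0, -0.1, 0.1]
grip_width: 0.0512
gripper_force: 0.0
```

servo_tool --pt "0.099 -0.003 0.055 0.018 -0.1 0.092 0.4" --pt "0.103 -0.012 0.044 0.018 -0.1 0.093 0.4" --pt "0.105 -0.022 0.034 0.018 -0.101 0.093 0.4" --pt "0.106 -0.031 0.023 0.017 -0.1 0.092 0.4" --pt "0.104 -0.041 0.012 0.018 -0.101 0.093 0.4"

```text
time_s: 4.2
tool_pos: [0.5496, -0.1448, 0.2206]
tcp_rot: [[-0.853, 0.39, 0.346], [0.519, 0.568, 0.639], [0.053, 0.725, -0.687]]
ft_force: [-0.2, -0.3, 0.8]
grip_width: 0.0515
gripper_force: 0.0
```

servo_tool --pt "0.101 -0.051 0.002 0.017 -0.1 0.092 0.4" --pt "0.095 -0.06 -0.007 0.018 -0.101 0.093 0.4" --pt "0.087 -0.07 -0.015 0.018 -0.1 0.092 0.4" --pt "0.078 -0.078 -0.022 0.017 -0.1 0.093 0.4" --pt "0.068 -0.085 -0.029 0.017 -0.101 0.092 0.4"

```text
time_s: 4.7
tool_pos: [0.4867, -0.1303, 0.2011]
tcp_rot: [[-0.307, 0.729, 0.612], [0.952, 0.236, 0.197], [-0.001, 0.643, -0.766]]
ft_force: [1.0, -0.0, 0.1]
grip_width: 0.051
gripper_force: 0.0
```

servo_tool --pt "0 0 0 0 0 0 0.4" --pt "0 0 0 0 0 0 0.4" --pt "0 0 0 0 0 0 0.4" --pt "0 0 0 0 0 0 0.4" --pt "0 0 0 0 0 0 0.4"

```text
time_s: 5.2
tool_pos: [0.4874, -0.1298, 0.1997]
tcp_rot: [[-0.314, 0.728, 0.609], [0.949, 0.24, 0.203], [0.002, 0.642, -0.767]]
ft_force: [0.4, 0.6, 0.3]
grip_width: 0.0516
gripper_force: 0.0
```

```bash
python3 - <<'E'
from h import *
from rig import env
import pickle
c=env.capture("wrist");s=env.state();print(s["time_s"],s["q"].round(1),s["torque"].round(3),s["ft_force"].round(2),s["grip_width"])
pickle.dump(c,open("w2.pkl","wb"))
v=np.load("rot.npy");I=c["img"][:,:,::-1].copy()
for th in(36,40,44):
  for h in(.063,):
    o=proj(c,rot2w(v,wp(.0165,np.radians(th),[0,0,h])))[0];print(th,o);cv2.circle(I,tuple(int(x) for x in o.round()),2,(0,255,0),-1)
cv2.imwrite("pics/w2.png",I)
P,G=gpose(v,.0165,40,.125,0);print(s["tool_pos"]-P,np.degrees(R.from_matrix(G.T@s["tcp_rot"]).as_rotvec()))
E
```

```text
5.25 [-47.   10.9 108.1  47.2  52.8 -92.1] [-0.08   0.256  0.004] [-0.05  0.16 -0.49] 0.05124801365571327
36 [323.25483818 217.08052287]
40 [316.87439848 217.15032097]
44 [310.49359182 217.07517454]
[-9.40615973e-05  4.78848638e-04 -1.08854733e-03] [0.08365379 0.15314045 0.02860353]
```

View pics/w2.png

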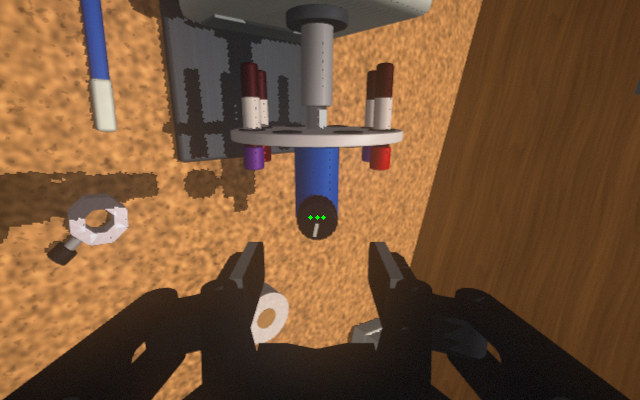

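The head at (317,217) sits right on the predicted 40° point, and the hub and spindle are centred at column 317. So I'll go in and grip.

servo_tool --pt "0 0 0.258 0 0 0 0.4" --pt "0 0 0.259 0 0 0 0.4" --pt "0 -0.001 0.25 0 0 0 0.4" --pt "0 0 0 0 0 0 0.4" --pt "0 0 0 0 0 0 0.4"

```text
time_s: 5.75
tool_pos: [0.5429, -0.1105, 0.1291]
tcp_rot: [[-0.315, 0.729, 0.608], [0.949, 0.24, 0.204], [0.003, 0.641, -0.767]]
ft_force: [0.3, -0.3, 0.7]
grip_width: 0.0513
gripper_force: 0.0
```

servo_tool --pt "0 0 0 0 0 0 0.8" --pt "0 0 0 0 0 0 0.8" --pt "0 0 0 0 0 0 0.8" --pt "0 0 0 0 0 0 0.8" --pt "0 0 0 0 0 0 0.8" --newtons 40

```text
time_s: 6.25
tool_pos: [0.5429, -0.1111, 0.1304]
tcp_rot: [[-0.313, 0.728, 0.61], [0.95, 0.24, 0.202], [0.0, 0.643, -0.766]]
ft_force: [-5.8, -0.7, 7.2]
grip_width: 0.027
gripper_force: 39.0
```

```bash
cat > st.py <<'E'
from h import *
from rig import env
s=env.state();v=np.load("rot.npy");F=frame(v);A=s["tcp_rot"]
print("t",s["time_s"],"q",s["q"].round(1),"w",s["grip_width"],"gf",s["gripper_force"])
print("F rot",(F.T@s["ft_force"]).round(2),"T tool",(A.T@s["torque"]).round(3),"p rot",(F.T@(s["tool_pos"]-[v[0],v[1],.105])).round(4))
E
python3 st.py; python3 - <<'E'
from h import *
from rig import env
s=env.state();v=np.load("rot.npy");F=frame(v)
print(s["tcp_rot"].T@F@[-.012,0,0]/.12)
E
```

```text
t 6.25 q [-39.2  21.4 108.   55.5  41.1 -97.9] w 0.02699260635006085 gf 38.97720158100128
F rot [-1.1  -5.71  7.18] T tool [0.23  0.055 0.061] p rot [ 0.0158 -0.0218  0.0254]
[9.99999877e-02 1.38218930e-05 4.76382084e-05]
```

servo_tool --pt "0.02 0 -0.003 0 0 0 0.8" --pt "0.02 0 -0.002 0 0 0 0.8" --pt "0.02 0 0 0 0 0 0.8" --pt "0.02 0 0 0 0 0 0.8" --pt "0.015 0 0 0 0 0 0.8"

```text
time_s: 6.75
tool_pos: [0.5393, -0.1002, 0.1304]
tcp_rot: [[-0.313, 0.728, 0.61], [0.95, 0.24, 0.202], [0.001, 0.643, -0.766]]
ft_force: [-2.7, -4.4, 7.2]
grip_width: 0.0268
gripper_force: 39.8
```

```bash
python3 st.py
```

```text
t 6.75 q [-38.3  20.9 109.1  56.1  40.3 -97.9] w 0.026780992161881557 gf 39.84921634197235
F rot [ 3.34 -3.96  7.16] T tool [-0.012 -0.428  0.014] p rot [ 0.0043 -0.0218  0.0254]
```

servo_tool --pt "0.004 0 0 0 0 0 0.8" --pt "0.004 0 0 0 0 0 0.8" --pt "0.004 0 0 0 0 0 0.8" --pt "0.004 0 0 0 0 0 0.8" --pt "0.004 0 0 0 0 0 0.8"

```text
time_s: 7.25
tool_pos: [0.5385, -0.098, 0.1304]
tcp_rot: [[-0.313, 0.728, 0.61], [0.95, 0.24, 0.202], [0.0, 0.643, -0.766]]
ft_force: [-3.5, -3.1, 7.3]
grip_width: 0.027
gripper_force: 39.9
```

```bash
python3 st.py
```

```text
t 7.25 q [-38.1  20.8 109.3  56.2  40.1 -97.9] w 0.026998694375241362 gf 39.86378610134125
F rot [ 1.82 -4.3   7.3 ] T tool [ 0.011 -0.432 -0.029] p rot [ 0.002  -0.0218  0.0254]
```

servo_tool --pt "0.004 0 0 0 0 0 0.8" --pt "0.004 0 0 0 0 0 0.8" --pt "0.004 0 0 0 0 0 0.8" --pt "0.004 0 0 0 0 0 0.8" --pt "0.004 0 0 0 0 0 0.8"

```text
time_s: 7.75
tool_pos: [0.5378, -0.0957, 0.1304]
tcp_rot: [[-0.313, 0.728, 0.61], [0.95, 0.24, 0.202], [0.001, 0.643, -0.766]]
ft_force: [-2.6, -3.9, 7.3]
grip_width: 0.0271
gripper_force: 39.9
```

```bash
python3 st.py
```

```text
t 7.75 q [-37.9  20.7 109.5  56.4  39.9 -97.9] w 0.0270531231283289 gf 39.857513308525085
F rot [ 2.89 -3.73  7.26] T tool [ 0.024 -0.389 -0.031] p rot [-0.0004 -0.0218  0.0254]
```

servo_tool --pt "0.003 0 0 0 0 0 0.8" --pt "0.003 0 0 0 0 0 0.8" --pt "0.003 0 0 0 0 0 0.8" --pt "0.003 0 0 0 0 0 0.8" --pt "0.003 0 0 0 0 0 0.8"

```text
time_s: 8.25
tool_pos: [0.5372, -0.094, 0.1304]
tcp_rot: [[-0.313, 0.728, 0.61], [0.95, 0.24, 0.202], [0.001, 0.643, -0.766]]
ft_force: [-2.9, -4.1, 7.1]
grip_width: 0.027
gripper_force: 39.9
```

```bash
python3 st.py
```

```text
t 8.25 q [-37.8  20.6 109.7  56.5  39.8 -97.9] w 0.027016670985956143 gf 39.85377252101898
F rot [ 3.01 -3.99  7.14] T tool [ 0.058 -0.439  0.049] p rot [-0.0022 -0.0218  0.0254]
```

servo_tool --pt "0.002 0 0 0 0 0 0.8" --pt "0.002 0 0 0 0 0 0.8" --pt "0.002 0 0 0 0 0 0.8" --pt "0.002 0 0 0 0 0 0.8" --pt "0.002 0 0 0 0 0 0.8"

```text
time_s: 8.75
tool_pos: [0.5371, -0.0935, 0.1304]
tcp_rot: [[-0.312, 0.728, 0.61], [0.95, 0.24, 0.2], [-0.001, 0.642, -0.766]]
ft_force: [-1.0, -5.9, 5.4]
grip_width: 0.0268
gripper_force: 39.8
```

```bash
python3 st.py
```

```text
t 8.75 q [-37.7  20.5 109.8  56.5  39.6 -97.9] w 0.026829896849414673 gf 39.791627526283264
F rot [ 5.26 -2.74  5.4 ] T tool [ 0.161 -0.938 -0.048] p rot [-0.0027 -0.0217  0.0254]
```

servo_tool --pt "0.003 0 0 0 0 0 0.8" --pt "0.003 0 0 0 0 0 0.8" --pt "0.003 0 0 0 0 0 0.8" --pt "0 0 0 0 0 0 0.8" --pt "0 0 0 0 0 0 0.8"

```text
time_s: 9.25
tool_pos: [0.5371, -0.0935, 0.1304]
tcp_rot: [[-0.311, 0.728, 0.611], [0.95, 0.24, 0.198], [-0.002, 0.643, -0.766]]
ft_force: [0.2, -9.5, 2.2]
grip_width: 0.0267
gripper_force: 39.7
```

```bash
python3 st.py
```

```text
t 9.25 q [-37.6  20.5 109.8  56.6  39.4 -97.9] w 0.026651906520426708 gf 39.6996796131134
F rot [ 9.13 -2.78  2.23] T tool [ 0.304 -1.393 -0.015] p rot [-0.0027 -0.0217  0.0254]
```

Home contact is confirmed: the arm stalls at x = -2.7 mm and the force rises to 9 N. Next I'll plan the arc to the flat.

```bash
python3 - <<'E'
from h import *
from rig import env
s=dict(env.state());v=np.load("rot.npy");F=frame(v)
s["tcp_rot"]=gpose(v,0,40,.033,0)[1]; p=F.T@(s["tool_pos"]-[v[0],v[1],0]);p[0]=-.0045;s["tool_pos"]=F@p+[v[0],v[1],0]
rows(s,[gpose(v,-.0036,l,.0333,0) for l in np.linspace(40,-8.25,16)[1:]],0.8,n=1,dec=4)
E
```

```text
[[-0.0075,0.0178,0.0016,0.0536,-0,0,0.8],[0,0.0156,0.0004,0.0536,0,0,0.8],[0,0.0156,0.0005,0.0536,0,-0,0.8],[-0,0.0155,0.0004,0.0536,0,-0,0.8],[-0,0.0156,0.0004,0.0537,0,-0,0.8]]
[[-0,0.0156,0.0005,0.0536,0,-0,0.8],[-0,0.0155,0.0004,0.0536,0,-0,0.8],[-0,0.0156,0.0004,0.0536,0,-0,0.8],[-0,0.0156,0.0005,0.0536,0,-0,0.8],[-0,0.0156,0.0004,0.0536,0,-0,0.8]]
[[-0,0.0155,0.0005,0.0536,0,-0,0.8],[0,0.0156,0.0004,0.0536,0,-0,0.8],[-0,0.0156,0.0004,0.0536,0,-0,0.8],[-0,0.0155,0.0005,0.0537,-0,-0,0.8],[-0,0.0156,0.0004,0.0536,-0,-0,0.8]]
```

servo_tool --pt "-0.0075 0.0178 0.0016 0.0536 0 0 0.8" --pt "0 0.0156 0.0004 0.0536 0 0 0.8" --pt "0 0.0156 0.0005 0.0536 0 0 0.8" --pt "0 0.0155 0.0004 0.0536 0 0 0.8" --pt "0 0.0156 0.0004 0.0537 0 0 0.8"

```text
time_s: 9.75
tool_pos: [0.5447, -0.0911, 0.1354]
tcp_rot: [[-0.313, 0.869, 0.383], [0.95, 0.287, 0.124], [-0.002, 0.403, -0.915]]
ft_force: [-0.7, -5.8, 1.6]
grip_width: 0.0268
gripper_force: 39.6
```

```bash
python3 st.py
```

```text
t 9.75 q [-30.1  20.9  98.3  24.2  47.1 -62.8] w 0.026819159180624823 gf 39.64269161224365
F rot [ 5.32 -2.46  1.61] T tool [ 0.421 -0.845 -0.001] p rot [-0.0026 -0.0137  0.0304]
```

servo_tool --pt "0 0.0156 0.0005 0.0536 0 0 0.8" --pt "0 0.0155 0.0004 0.0536 0 0 0.8" --pt "0 0.0156 0.0004 0.0536 0 0 0.8" --pt "0 0.0156 0.0005 0.0536 0 0 0.8" --pt "0 0.0156 0.0004 0.0536 0 0 0.8"

```text
time_s: 10.25
tool_pos: [0.5532, -0.0883, 0.1379]
tcp_rot: [[-0.314, 0.941, 0.127], [0.95, 0.311, 0.04], [-0.002, 0.133, -0.991]]
ft_force: [0.8, -7.2, 0.9]
grip_width: 0.0265
gripper_force: 39.6
```

```bash
python3 st.py
```

```text
t 10.25 q [-23.5  25.   86.3   5.6  63.  -44.1] w 0.0264832584434103 gf 39.5839387178421
F rot [ 7.04 -1.52  0.94] T tool [ 0.242 -1.099  0.033] p rot [-0.0026 -0.0047  0.0329]
```

servo_tool --pt "0 0.0155 0.0005 0.0536 0 0 0.8" --pt "0 0.0156 0.0004 0.0536 0 0 0.8" --pt "0 0.0156 0.0004 0.0536 0 0 0.8" --pt "0 0.0155 0.0005 0.0537 0 0 0.8" --pt "0 0.0156 0.0004 0.0536 0 0 0.8"

```text
time_s: 10.75
tool_pos: [0.5621, -0.0854, 0.1377]
tcp_rot: [[-0.314, 0.939, -0.139], [0.95, 0.31, -0.048], [-0.002, -0.147, -0.989]]
ft_force: [1.6, -8.1, 2.0]
grip_width: 0.0265
gripper_force: 39.5
```

servo_tool --pt "0 0 0 0 0 0 0.8" --pt "0 0 0 0 0 0 0.8" --pt "0 0 0 0 0 0 0.8" --pt "0 0 0 0 0 0 0.8" --pt "0 0 0 0 0 0 0.8"

```text
time_s: 11.25
tool_pos: [0.5622, -0.0854, 0.1377]
tcp_rot: [[-0.314, 0.94, -0.136], [0.949, 0.31, -0.047], [-0.002, -0.144, -0.99]]
ft_force: [3.5, -7.9, 2.5]
grip_width: 0.027
gripper_force: 39.8
```

```bash
python3 st.py; python3 - <<'E'
from h import *
from rig import env
s=env.state();v=np.load("rot.npy");P,G=gpose(v,-.0036,-8.25,.0333,0)
print(np.degrees(R.from_matrix(G.T@s["tcp_rot"]).as_rotvec()),G.T@(s["tool_pos"]-P))
E
```

```text
t 11.25 q [-18.3  31.6  74.4  -5.1  80.7 -35.4] w 0.026989620992970226 gf 39.75176274776459
F rot [8.58 0.86 2.49] T tool [ 0.016 -1.166  0.086] p rot [-0.0026  0.0047  0.0327]
[ 0.04490409 -0.09799648 -0.03991691] [-1.04624963e-03 -8.07078705e-05  2.51024103e-04]
```

servo_tool --pt "0 0 0 0 0 0 0.4" --pt "-0.006 0 0 0 0 0 0.4" --pt "-0.006 0 0 0 0 0 0.4" --pt "0 0 0 0 0 0 0.4" --pt "0 0 0 0 0 -0.1 0.4"

```text
time_s: 11.75
tool_pos: [0.562, -0.0852, 0.1369]
tcp_rot: [[-0.412, 0.901, -0.139], [0.911, 0.41, -0.043], [0.018, -0.144, -0.989]]
ft_force: [0.1, 0.2, -0.4]
grip_width: 0.0512
gripper_force: 0.0
```

servo_tool --pt "0 0 0 0 0 -0.14 0.4" --pt "0 0 0 0 0 -0.14 0.4" --pt "0 0 0 0 0 -0.14 0.4" --pt "0 0 0 0 0 -0.14 0.4" --pt "0 0 0 0 0 -0.14 0.4"

```text
time_s: 12.25
tool_pos: [0.562, -0.0852, 0.1369]
tcp_rot: [[-0.911, 0.389, -0.139], [0.398, 0.916, -0.043], [0.11, -0.095, -0.989]]
ft_force: [-0.5, 0.3, -0.3]
grip_width: 0.0511
gripper_force: 0.0
```

servo_tool --pt "0 0 0 0 0 -0.14 0.4" --pt "0 0 0 0 0 -0.14 0.4" --pt "0 0 0 0 0 -0.14 0.4" --pt "0 0 0 0 0 -0.14 0.4" --pt "0 0 0 0 0 -0.14 0.4"

```text
time_s: 12.75
tool_pos: [0.562, -0.0852, 0.1369]
tcp_rot: [[-0.937, -0.32, -0.139], [-0.317, 0.947, -0.043], [0.145, 0.003, -0.989]]
ft_force: [-0.5, 0.9, 0.2]
grip_width: 0.051
gripper_force: 0.0
```

servo_tool --pt "0 0 0 0 0 0 0.4" --pt "0 0 0 0 0 0 0.4" --pt "0 0 0 0 0 0 0.4" --pt "0 0 0 0 0 0 0.4" --pt "0 0 0 0 0 0 0.4"

```text
time_s: 13.25
tool_pos: [0.5621, -0.0853, 0.1371]
tcp_rot: [[-0.94, -0.313, -0.138], [-0.31, 0.95, -0.044], [0.145, 0.002, -0.989]]
ft_force: [0.4, -1.0, 0.2]
grip_width: 0.0512
gripper_force: 0.0
```

```bash
python3 st.py; python3 - <<'E'
from h import *
from rig import env
import pickle
s=env.state();v=np.load("rot.npy");P,G=gpose(v,-.0019,-8.25,.034,-90)
print(np.degrees(R.from_matrix(G.T@s["tcp_rot"]).as_rotvec()),s["tcp_rot"].T@(P-s["tool_pos"])/.12)
c=env.capture("wrist");pickle.dump(c,open("w3.pkl","wb"));cv2.imwrite("pics/w3.png",c["img"][:,:,::-1])
print(proj(c,rot2w(v,np.r_[wp(-.0019,np.radians(-8.25),[[0,0,.063],[0,0,.041]]),[[.055,0,.105]]])))
E
```

```text
t 13.25 q [ -18.3   31.6   74.3   -4.9   80.9 -125.5] w 0.05119732409979635 gf 0.0
F rot [1.06 0.03 0.17] T tool [-0.033 -0.026 -0.029] p rot [-0.0027  0.0046  0.0321]
[-0.11259956  0.08951774 -0.02651923] [-0.00034306 -0.00625046 -0.01348214]
[[314.80202119 288.68818338]
 [314.87906276 263.22235601]
 [220.03827794 231.16699625]]
```

View pics/w3.png

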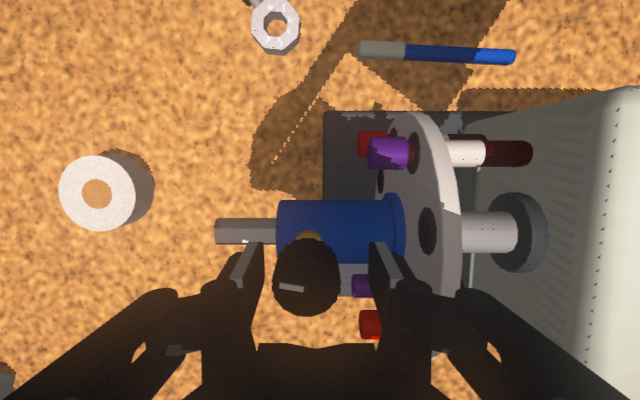

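The wrist view shows the disc against the shoulder at (460,230). The head is centred at column 307 with the finger midpoint at 316, so the tool sits about 3.5 mm too far towards the housing. I'll shift it, grip, and press home again.

servo_tool --pt "0 -0.015 -0.008 0 0 0 0.4" --pt "0 -0.014 0 0 0 0 0.4" --pt "0 0 0 0 0 0 0.8" --pt "0 0 0 0 0 0 0.8" --pt "0 0 0 0 0 0 0.8"

```text
time_s: 13.8
tool_pos: [0.5636, -0.0892, 0.1382]
tcp_rot: [[-0.939, -0.314, -0.137], [-0.311, 0.949, -0.045], [0.145, 0.001, -0.989]]
ft_force: [1.4, -4.9, -0.3]
grip_width: 0.0267
gripper_force: 39.6
```

servo_tool --pt "0 0 0 0 0 0 0.8" --pt "0 0 0 0 0 0 0.8" --pt "0 0 0 0 0 0 0.8" --pt "0 0 0 0 0 0 0.8" --pt "0 0 0 0 0 0 0.8"

```text
time_s: 14.3
tool_pos: [0.5636, -0.0892, 0.1382]
tcp_rot: [[-0.939, -0.314, -0.137], [-0.311, 0.949, -0.045], [0.145, 0.001, -0.989]]
ft_force: [0.9, -5.2, 1.0]
grip_width: 0.0266
gripper_force: 39.6
```

```bash
python3 st.py
```

```text
t 14.3 q [ -18.6   31.7   73.9   -5.    81.1 -125.8] w 0.02663850146406955 gf 39.615275859832764
F rot [ 5.22 -0.81  1.04] T tool [0.828 0.022 0.008] p rot [0.0015 0.0048 0.0332]
```

servo_tool --pt "0 0.004 0 0 0 0 0.8" --pt "0 0.004 0 0 0 0 0.8" --pt "0 0.004 0 0 0 0 0.8" --pt "0 0 0 0 0 0 0.8" --pt "0 0 0 0 0 0 0.8"

```text
time_s: 14.8
tool_pos: [0.5636, -0.0891, 0.1382]
tcp_rot: [[-0.94, -0.314, -0.136], [-0.31, 0.95, -0.047], [0.144, -0.002, -0.99]]
ft_force: [2.2, -10.7, -1.5]
grip_width: 0.0268
gripper_force: 39.7
```

```bash
python3 st.py
```

```text
t 14.8 q [ -18.6   31.7   74.    -5.1   80.9 -125.7] w 0.026805166926784696 gf 39.72205102443695
F rot [10.81 -1.24 -1.49] T tool [1.755 0.021 0.041] p rot [0.0014 0.0049 0.0332]
```

servo_tool --pt "0 -0.005 0.0012 0 0 0.14 0.8" --pt "0 0 0.0012 0 0 0.14 0.8" --pt "0 0 0.0012 0 0 0.14 0.8" --pt "0 0 0.0012 0 0 0.14 0.8" --pt "0 0 0.0012 0 0 0.14 0.8"

```text
time_s: 15.3
tool_pos: [0.5635, -0.0892, 0.1375]
tcp_rot: [[-0.906, 0.401, -0.137], [0.41, 0.911, -0.046], [0.106, -0.098, -0.99]]
ft_force: [2.5, -8.2, 0.4]
grip_width: 0.0268
gripper_force: 39.8
```

```bash
python3 st.py
```

```text
t 15.3 q [-18.6  31.7  74.   -5.1  80.9 -83.4] w 0.026793672394553186 gf 39.76730704307556
F rot [ 8.55 -0.23  0.38] T tool [ 1.176 -0.974 -0.113] p rot [0.0015 0.0047 0.0325]
```

servo_tool --pt "0 0 0.0012 0 0 0.14 0.8" --pt "0 0 0.0012 0 0 0.14 0.8" --pt "0 0 0.0012 0 0 0.14 0.8" --pt "0 0 0.0012 0 0 0.14 0.8" --pt "0 0 0.0012 0 0 0.14 0.8"

```text
time_s: 15.8
tool_pos: [0.5633, -0.0893, 0.1368]
tcp_rot: [[-0.405, 0.904, -0.137], [0.914, 0.403, -0.046], [0.013, -0.144, -0.989]]
ft_force: [1.8, -8.9, -0.0]
grip_width: 0.0269
gripper_force: 39.9
```

```bash
python3 st.py
```

```text
t 15.8 q [-18.6  31.8  74.1  -5.1  80.8 -41.4] w 0.02693642320390854 gf 39.871564507484436
F rot [ 8.99 -1.11 -0.03] T tool [ 0.38  -1.499 -0.163] p rot [0.0015 0.0044 0.0318]
```

```bash
echo 'print("tau6",s["joint_efforts"][4:].round(4),"dq6",s["dq"][5].round(1))'>>st.py; python3 st.py|tail -1
```

```text
tau6 [ 1.3103 -1.8207] dq6 83.3
```

servo_tool --pt "0 0 0.0012 0 0 0.14 0.8" --pt "0 0 0.0012 0 0 0.14 0.8" --pt "0 0 0.0012 0 0 0.14 0.8" --pt "0 0 0.0012 0 0 0.14 0.8" --pt "0 0 0.0012 0 0 0.14 0.8"

```text
time_s: 16.3
tool_pos: [0.5631, -0.0894, 0.1362]
tcp_rot: [[0.304, 0.943, -0.137], [0.949, -0.313, -0.046], [-0.087, -0.116, -0.989]]
ft_force: [1.7, -8.9, 0.3]
grip_width: 0.0267
gripper_force: 40.0
```

```bash
python3 st.py
```

```text
t 16.3 q [-18.6  31.8  74.2  -5.1  80.7   0.6] w 0.02673416204004905 gf 39.997719526290894
F rot [ 8.96 -1.17  0.26] T tool [-0.636 -1.354 -0.086] p rot [0.0015 0.0043 0.0312]
tau6 [ 1.2119 -1.8219] dq6 83.4
```

servo_tool --pt "0 0 0.0012 0 0 0.14 0.8" --pt "0 0 0.0012 0 0 0.14 0.8" --pt "0 0 0.0012 0 0 0.14 0.8" --pt "0 0 0.0012 0 0 0.14 0.8" --pt "0 0 0.0012 0 0 0.14 0.8"

```text
time_s: 16.8
tool_pos: [0.563, -0.0894, 0.1355]
tcp_rot: [[0.857, 0.497, -0.137], [0.496, -0.867, -0.046], [-0.142, -0.029, -0.989]]
ft_force: [1.8, -9.6, 1.4]
grip_width: 0.0264
gripper_force: 40.1
```

```bash
python3 st.py
```

```text
t 16.8 q [-18.6  31.8  74.3  -5.1  80.6  42.6] w 0.02638476460430813 gf 40.091307163238525
F rot [ 9.72 -1.31  1.4 ] T tool [-1.329 -0.607 -0.16 ] p rot [0.0015 0.0042 0.0305]
tau6 [ 1.1654 -1.8224] dq6 83.4
```

servo_tool --pt "0 0 0.0012 0 0 0.14 0.8" --pt "0 0 0.0012 0 0 0.14 0.8" --pt "0 0 0.0012 0 0 0.14 0.8" --pt "0 0 0.0012 0 0 0.14 0.8" --pt "0 0 0.0012 0 0 0.14 0.8"

```text
time_s: 17.3
tool_pos: [0.5629, -0.0893, 0.1348]
tcp_rot: [[0.969, -0.204, -0.137], [-0.212, -0.976, -0.046], [-0.125, 0.074, -0.989]]
ft_force: [-0.0, -9.7, 1.3]
grip_width: 0.0268
gripper_force: 40.1
```

```bash
python3 st.py
```

```text
t 17.3 q [-18.6  31.9  74.3  -5.1  80.5  84.6] w 0.02681406763329415 gf 40.144802927970886
F rot [ 9.2  -3.06  1.28] T tool [-1.323  0.412 -0.065] p rot [0.0014 0.0041 0.0298]
tau6 [ 1.1295 -1.8181] dq6 83.3
```

servo_tool --pt "0 0 0.0012 0 0 0.14 0.8" --pt "0 0 0.0012 0 0 0.14 0.8" --pt "0 0 0.0012 0 0 0.14 0.8" --pt "0 0 0.0012 0 0 0.14 0.8" --pt "0 0 0.0012 0 0 0.14 0.8"

```text
time_s: 17.8
tool_pos: [0.5628, -0.0893, 0.1342]
tcp_rot: [[0.584, -0.8, -0.137], [-0.811, -0.584, -0.046], [-0.043, 0.138, -0.989]]
ft_force: [1.0, -9.0, 2.6]
grip_width: 0.0269
gripper_force: 40.2
```

```bash
python3 st.py
```

```text
t 17.8 q [-18.6  31.9  74.4  -5.1  80.4 126.6] w 0.02689883954473269 gf 40.229217410087585
F rot [ 8.85 -1.88  2.62] T tool [-0.737  1.103 -0.112] p rot [0.0014 0.004  0.0292]
tau6 [ 1.0442 -1.7825] dq6 83.3
```

servo_tool --pt "0 0 0 0 0 0 0.8" --pt "0 0 0 0 0 0 0.8" --pt "0 0 0.0012 0 0 0.14 0.8" --pt "0 0 0.0012 0 0 0.14 0.8" --pt "0 0 0.0012 0 0 0.14 0.8"

```text
time_s: 18.3
tool_pos: [0.5628, -0.0894, 0.1339]
tcp_rot: [[0.188, -0.973, -0.137], [-0.982, -0.183, -0.046], [0.02, 0.143, -0.989]]
ft_force: [1.2, -8.6, 3.4]
grip_width: 0.0265
gripper_force: 40.3
```

```bash
python3 st.py
```

```text
t 18.3 q [-18.6  31.9  74.4  -5.1  80.4 151.8] w 0.026543364635414336 gf 40.28885900974274
F rot [ 8.53 -1.52  3.39] T tool [-0.192  1.306 -0.228] p rot [0.0014 0.004  0.0289]
tau6 [ 1.0038 -1.7339] dq6 83.3
```

servo_tool --pt "0 0 0 0 0 0 0.8" --pt "0 0 0 0 0 0 0.8" --pt "0 0 0 0 0 0 0.8" --pt "0 0 0 0 0 0 0.8" --pt "0 0 0 0 0 0 0.8"

```text
time_s: 18.8
tool_pos: [0.5628, -0.0894, 0.1339]
tcp_rot: [[0.193, -0.972, -0.137], [-0.981, -0.189, -0.046], [0.019, 0.143, -0.99]]
ft_force: [0.9, -9.2, 3.1]
grip_width: 0.0267
gripper_force: 40.3
```

```bash
python3 st.py
```

```text
t 18.8 q [-18.6  31.9  74.4  -5.1  80.4 151.5] w 0.026705825249762366 gf 40.258948802948
F rot [ 9.   -2.07  3.1 ] T tool [-0.144  1.262  0.04 ] p rot [0.0015 0.004  0.0289]
tau6 [ 1.0125 -0.0557] dq6 0.0
```

servo_tool --pt "0 0 0 0 0 0 0.4" --pt "0.005 0 0 0 0 0 0.4" --pt "0.005 0 0 0 0 0 0.4" --pt "0 0 0 0 0 -0.14 0.4" --pt "0 0 0 0 0 -0.14 0.4"

```text
time_s: 19.3
tool_pos: [0.5625, -0.0888, 0.1332]
tcp_rot: [[0.472, -0.871, -0.139], [-0.881, -0.471, -0.043], [-0.028, 0.143, -0.989]]
ft_force: [-0.7, 0.2, -0.3]
grip_width: 0.0513
gripper_force: 0.0
```

servo_tool --pt "0 0 0 0 0 -0.14 0.4" --pt "0 0 0 0 0 -0.14 0.4" --pt "0 0 0 0 0 -0.14 0.4" --pt "0 0 0 0 0 -0.14 0.4" --pt "0 0 0 0 0 -0.14 0.4"

```text
time_s: 19.8
tool_pos: [0.5626, -0.0888, 0.1332]
tcp_rot: [[0.933, -0.331, -0.139], [-0.34, -0.939, -0.043], [-0.116, 0.087, -0.989]]
ft_force: [0.0, -0.7, 0.1]
grip_width: 0.0513
gripper_force: 0.0
```

servo_tool --pt "0 0 0 0 0 -0.14 0.4" --pt "0 0 0 0 0 -0.14 0.4" --pt "0 0 0 0 0 -0.14 0.4" --pt "0 0 0 0 0 -0.14 0.4" --pt "0 0 0 0 0 -0.14 0.4"

```text
time_s: 20.3
tool_pos: [0.5625, -0.0888, 0.1332]
tcp_rot: [[0.915, 0.378, -0.139], [0.376, -0.926, -0.043], [-0.145, -0.013, -0.989]]
ft_force: [-0.4, -0.3, -0.6]
grip_width: 0.0516
gripper_force: 0.0
```

servo_tool --pt "0 0 0 0 0 -0.14 0.4" --pt "0 0 0 0 0 -0.14 0.4" --pt "0 0 0 0 0 -0.14 0.4" --pt "0 0 0 0 0 -0.14 0.4" --pt "0 0 0 0 0 -0.14 0.4"

```text
time_s: 20.8
tool_pos: [0.5625, -0.0888, 0.1332]
tcp_rot: [[0.427, 0.894, -0.139], [0.899, -0.436, -0.043], [-0.099, -0.106, -0.989]]
ft_force: [0.1, 0.2, 0.1]
grip_width: 0.0513
gripper_force: 0.0
```

servo_tool --pt "0 0 0 0 0 -0.14 0.4" --pt "0 0 0 0 0 -0.14 0.4" --pt "0 0 0 0 0 -0.14 0.4" --pt "0 0 0 0 0 -0.14 0.4" --pt "0 0 0 0 0 -0.14 0.4"

```text
time_s: 21.3
tool_pos: [0.5625, -0.0888, 0.1332]
tcp_rot: [[-0.281, 0.95, -0.139], [0.96, 0.277, -0.043], [-0.002, -0.145, -0.989]]
ft_force: [0.1, 0.0, -0.1]
grip_width: 0.0515
gripper_force: 0.0
```

servo_tool --pt "0 0 0 0 0 -0.14 0.4" --pt "0 0 0 0 0 -0.14 0.4" --pt "0 0 0 0 0 -0.14 0.4" --pt "0 0 0 0 0 -0.14 0.4" --pt "0 0 0 0 0 -0.14 0.4"

```text
time_s: 21.8
tool_pos: [0.5625, -0.0888, 0.1332]
tcp_rot: [[-0.844, 0.518, -0.139], [0.528, 0.848, -0.043], [0.095, -0.11, -0.989]]
ft_force: [0.3, 0.6, -0.2]
grip_width: 0.0512
gripper_force: 0.0
```

servo_tool --pt "0 0 0 0 0 -0.14 0.4" --pt "0 0 0 0 0 -0.14 0.4" --pt "0 0 0 0 0 -0.14 0.4" --pt "0 0 0 0 0 -0.14 0.4" --pt "0 0 0 0 0 -0.14 0.4"

```text
time_s: 22.3
tool_pos: [0.5625, -0.0888, 0.1332]
tcp_rot: [[-0.974, -0.18, -0.139], [-0.175, 0.984, -0.043], [0.144, -0.018, -0.989]]
ft_force: [-0.1, -0.1, 0.2]
grip_width: 0.0516
gripper_force: 0.0
```

servo_tool --pt "0 0 0 0 0 -0.14 0.4" --pt "0 0 0 0 0 0 0.4" --pt "0 0 0 0 0 0 0.4" --pt "0 0 0 0 0 0 0.4" --pt "0 0 0 0 0 0 0.4"

```text
time_s: 22.8
tool_pos: [0.5626, -0.0891, 0.1333]
tcp_rot: [[-0.94, -0.313, -0.138], [-0.31, 0.95, -0.043], [0.145, 0.002, -0.989]]
ft_force: [0.1, -0.1, -1.2]
grip_width: 0.0515
gripper_force: 0.0
```

```bash
python3 st.py; python3 - <<'E'
from h import *
from rig import env
s=env.state();v=np.load("rot.npy");P,G=gpose(v,.0014,-8.25,.030,-90)
print(np.degrees(R.from_matrix(s["tcp_rot"].T@G).as_rotvec())/60,s["tcp_rot"].T@(P-s["tool_pos"])/.12)
E
```

```text
t 22.8 q [ -18.7   32.    74.4   -5.    80.4 -125.8] w 0.05148359517391977 gf 0.0
F rot [ 0.11  0.04 -1.19] T tool [ 0.015 -0.031 -0.033] p rot [0.0011 0.0039 0.0283]
tau6 [0.3431 0.0296] dq6 -0.5
[ 0.00200479 -0.00154556 -0.00022738] [-0.00154576 -0.00231347 -0.01210119]
```

servo_tool --pt "0 -0.002 -0.007 0 0 0 0.4" --pt "0 0 0 0 0 0 0.8" --pt "0 0 0 0 0 0 0.8" --pt "0 0 0 0 0 0 0.8" --pt "0 0 0 0 0 0 0.8"

```text
time_s: 23.3
tool_pos: [0.563, -0.0895, 0.1344]
tcp_rot: [[-0.939, -0.314, -0.138], [-0.311, 0.949, -0.044], [0.145, 0.002, -0.989]]
ft_force: [0.6, -0.9, 2.3]
grip_width: 0.0272
gripper_force: 39.4
```

servo_tool --pt "0 0.005 0 0 0 0 0.8" --pt "0 0.005 0 0 0 0 0.8" --pt "0 0 0 0 0 0 0.8" --pt "0 0 0 0 0 0 0.8" --pt "0 0 0 0 0 0 0.8"

```text
time_s: 23.8
tool_pos: [0.563, -0.0894, 0.1344]
tcp_rot: [[-0.94, -0.314, -0.137], [-0.31, 0.949, -0.046], [0.144, -0.0, -0.99]]
ft_force: [1.9, -6.6, 0.2]
grip_width: 0.027
gripper_force: 39.3
```

```bash
python3 st.py
```

```text
t 23.8 q [ -18.6   31.9   74.4   -5.1   80.4 -125.8] w 0.02701241474019398 gf 39.334620237350464
F rot [ 6.85 -0.3   0.23] T tool [ 0.95  -0.013 -0.023] p rot [0.0015 0.0041 0.0294]
tau6 [1.1676 0.0115] dq6 -0.1
```

servo_tool --pt "0 0 0 0 0 0 0.8" --pt "0 0 0 0 0 0 0.8" --pt "0 0 0.0012 0 0 0.14 0.8" --pt "0 0 0.0012 0 0 0.14 0.8" --pt "0 0 0.0012 0 0 0.14 0.8"

```text
time_s: 24.3
tool_pos: [0.5629, -0.0894, 0.1341]
tcp_rot: [[-0.983, 0.122, -0.137], [0.129, 0.991, -0.046], [0.13, -0.063, -0.99]]
ft_force: [1.4, -7.3, 1.5]
grip_width: 0.0268
gripper_force: 39.4
```

```bash
python3 st.py
```

```text
t 24.3 q [ -18.6   31.9   74.4   -5.1   80.4 -100.2] w 0.026847350342310183 gf 39.4429886341095
F rot [ 7.35 -0.98  1.51] T tool [ 0.982 -0.333 -0.148] p rot [0.0015 0.0041 0.0291]
tau6 [ 1.0866 -1.7641] dq6 83.6
```

servo_tool --pt "0 0 0 0 0 0 0.8" --pt "0 0 0 0 0 0 0.8" --pt "0 0 0 0 0 0 0.8" --pt "0 0 0.0012 0 0 0.14 0.8" --pt "0 0 0.0012 0 0 0.14 0.8"

```text
time_s: 24.8
tool_pos: [0.5629, -0.0895, 0.1339]
tcp_rot: [[-0.906, 0.4, -0.137], [0.41, 0.911, -0.046], [0.106, -0.098, -0.99]]
ft_force: [0.7, -6.0, 2.8]
grip_width: 0.0267
gripper_force: 39.5
```

```bash
python3 st.py
```

```text
t 24.8 q [-18.6  31.9  74.4  -5.1  80.3 -83.5] w 0.02672715036543635 gf 39.473204612731934
F rot [ 5.92 -1.23  2.77] T tool [ 0.884 -0.557 -0.129] p rot [0.0016 0.004  0.0289]
tau6 [ 1.0435 -1.8573] dq6 83.9
```

```bash
python3 - <<'E'
from rig import env
# static samples while held still (camera calls let 0.05 s pass each)
import numpy as np
r=[]
for i in range(8):
    env.capture("wrist");s=env.state();r.append([(s["tcp_rot"].T@s["torque"])[2],s["joint_efforts"][5],s["q"][5]])
print(np.round(r,4))
E
```

```text
[[ 1.00000e-04 -2.75700e-01 -8.29832e+01]
 [ 1.98000e-02  1.26440e+00 -8.35373e+01]
 [ 1.28000e-02  3.76800e-01 -8.37162e+01]
 [ 9.80000e-03  6.16000e-02 -8.37595e+01]
 [ 5.40000e-02 -4.30000e-03 -8.37705e+01]
 [-9.70000e-03 -2.40000e-02 -8.37724e+01]
 [ 7.32000e-02 -2.40000e-02 -8.37730e+01]
 [-2.52000e-02 -2.51000e-02 -8.37711e+01]]
```

servo_tool --pt "0 0 0.0012 0 0 0.14 0.8" --pt "0 0 0.0012 0 0 0.14 0.8" --pt "0 0 0.0012 0 0 0.14 0.8" --pt "0 0 0.0012 0 0 0.14 0.8" --pt "0 0 0.0012 0 0 0.14 0.8"

```text
time_s: 25.7
tool_pos: [0.5628, -0.0895, 0.1333]
tcp_rot: [[-0.405, 0.904, -0.137], [0.914, 0.403, -0.046], [0.013, -0.144, -0.99]]
ft_force: [0.9, -5.4, 3.5]
grip_width: 0.0267
gripper_force: 39.6
```

```bash
python3 st.py
```

```text
t 25.7 q [-18.6  31.9  74.5  -5.1  80.3 -41.4] w 0.026661073365055913 gf 39.61415648460388
F rot [ 5.46 -0.8   3.51] T tool [ 0.318 -0.941 -0.29 ] p rot [0.0016 0.0039 0.0283]
tau6 [ 0.8959 -1.7423] dq6 83.5
```

At the same joint angle (-41.4°), joint 6 takes 0.078 N m more than in the free run. That puts the drive torque at about 0.2 N m. It agrees with the angle turned since contact (about 2.6 to 2.8 rad) and with the wrist torque, though that sensor is noisy. I'll let it settle, release and retreat.

servo_tool --pt "0 0 0 0 0 0 0.8" --pt "0 0 0 0 0 0 0.8" --pt "0 0 0 0 0 0 0.8" --pt "-0.004 0 0 0 0 0 0.8" --pt "-0.004 0 0 0 0 0 0.8"

```text
time_s: 26.2
tool_pos: [0.5628, -0.0896, 0.1333]
tcp_rot: [[-0.41, 0.901, -0.138], [0.912, 0.408, -0.044], [0.016, -0.144, -0.989]]
ft_force: [-0.8, -2.9, 6.1]
grip_width: 0.027
gripper_force: 39.8
```

```bash
python3 st.py
```

```text
t 26.2 q [-18.7  32.   74.4  -5.   80.4 -41.8] w 0.026979466673355774 gf 39.83963906764984
F rot [ 2.51 -1.68  6.12] T tool [ 0.394 -0.214 -0.082] p rot [0.0016 0.0039 0.0283]
tau6 [0.064  0.0149] dq6 -0.4
```

servo_tool --pt "0 0 0 0 0 0 0.4" --pt "0 0 0 0 0 0 0.4" --pt "0 0 0 0 0 0 0.4" --pt "0 0 -0.1 0 0 0 0.4" --pt "0 0 -0.2 0 0 0 0.4"

```text
time_s: 26.7
tool_pos: [0.567, -0.0872, 0.168]
tcp_rot: [[-0.411, 0.901, -0.142], [0.912, 0.409, -0.042], [0.02, -0.146, -0.989]]
ft_force: [0.2, -0.9, 0.1]
grip_width: 0.0512
gripper_force: 0.0
```

servo_tool --pt "0 0 -0.3 0 0 0 0.4" --pt "0 0 -0.3 0 0 0 0.4" --pt "0 0 0 0 0 0 0.4" --pt "0 0 0 0 0 0 0.4" --pt "0 0 0 0 0 0 0.4"

```text
time_s: 27.2
tool_pos: [0.5771, -0.0843, 0.2387]
tcp_rot: [[-0.411, 0.901, -0.14], [0.912, 0.409, -0.043], [0.019, -0.145, -0.989]]
ft_force: [-0.7, 0.6, 0.1]
grip_width: 0.0511
gripper_force: 0.0
```

```bash
python3 st.py; python3 - <<'E'
from rig import env
import cv2
c=env.capture("wrist");cv2.imwrite("pics/w4.png",c["img"][:,:,::-1])
E
```

```text
t 27.2 q [-17.8  28.6  62.3  -4.8  96.1 -42.3] w 0.051083232655895566 gf 0.0
F rot [-0.76 -0.46  0.1 ] T tool [-0.043 -0.045  0.032] p rot [0.0011 0.0192 0.1337]
tau6 [ 3.596e-01 -2.000e-04] dq6 -0.0
```

View pics/w4.png

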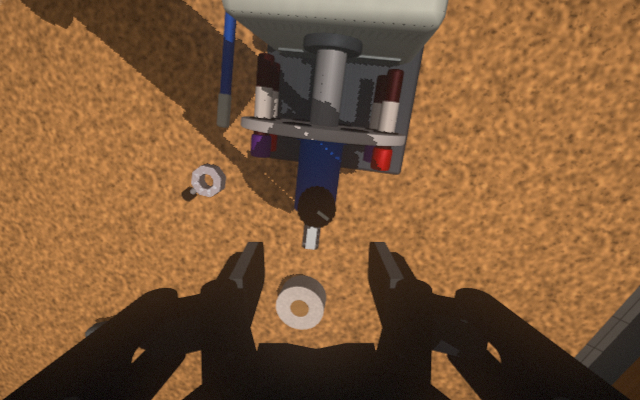

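The last view shows the disc on the shoulder at (325,125). The head at (317,207) is in line with the flat strip at (312,237), and the collar, marker and label roll haven't moved. I'm handing the job in.

```bash
python3 -c "
from rig import env
print(env.close_job())"
```

```text
the job is handed in; nothing more can be done
None
```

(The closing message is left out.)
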